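# Flip the tin lid into an eraser dish

## Task

The green tin lid lies hollow side down on the upper deck of the wooden desk organiser. Lever it up by its overhanging rear edge and tip it over the crest bar down the slope, so that it lands hollow side up; slide it fully home, flat in the bay and square against the end stop, and lay the eraser flat inside it. Leave the other things on the desk where they are, and let go of everything.

Things in the scene. Friction and masses are not known exactly. Their poses are not given: they have to be found in the camera images.
- organiser: Fixed wooden desk organiser, 130 wide (its x), 259 long (its y, pointing downhill); origin on the desk under its middle. Along y: flat deck from -138 to -70, top 52 high; dark crest bar -70 to -62; 42 degree slope down to its foot at +5; bay, a level floor 6 high, +5 to +113; dark end stop +113 to +121, 24 high. Side fences 114 apart, 10 high on the deck, about 12 on the slope, 14 over the bay floor.
- deck_rear (a point): middle of the deck's rear top edge (organiser y = -138), 52 above the desk. The deck is open behind this edge, down to the desk. Axes as the organiser's
- crest (a point): middle of the top of the crest bar: 66 above the desk, 14 above the deck, 8 thick. A lid whose rear edge is levered up stops with its front edge at the bar's foot and stands up there, closed face to the bar; pushed on past upright it topples over the bar and lands on its closed face on the slope. Axes as the organiser's
- bay_home (a point): point on the bay floor (6 above the desk) under the middle of a lid that is home against the end stop. A flipped lid usually stops still lying on the slope, its front edge at the foot on the bay floor (friction holds it); a fingertip square to the slope, inside its front rim, can draw it on and flat. Axes as the organiser's
- lid_center (a point): centre, half-way up, of the loose green tin lid: 104 wide (its x), 96 long (its y), 14 high, about 90 g; 3 thick closed plate and 3 thick rim all round; hollow bare metal inside, 11 deep. Its z points out of the closed green face: up at the start (hollow side down), down once flipped. Too wide to be grasped
- lid_rear (a point): middle of the lower edge of the lid's rear rim (lid y = -48). At the start this edge overhangs the deck's open rear by 24 to 34, so that a tilted fingertip gets under it, and the front rim is 0 to 6 short of the crest bar. Axes as the lid's
- eraser_center (a point): centre, half-way up, of a loose white eraser with a blue sleeve, 52 long (its x), 24 wide (its y), 20 high, 35 g; lies flat on the desk left of the organiser (+y side), its place swapped at random with the tape roll and the sharpener
- tape_roll: Bystander: clear tape roll, flat ring 58 across, 19 high, lying; origin under its centre
- sharpener: Bystander: orange pencil sharpener block 40 x 26 x 22; origin under its centre
- cream_jar: Bystander: white cream jar with grey cap, 52 across, 45 high; origin under its centre
- note_block: Bystander: yellow sticky-note block 70 x 70 x 28; origin under its centre
- water_bottle: Bystander: green bottle with orange cap, 72 across, 210 high; origin under its centre
- glue_stick: Bystander: white glue stick standing upright, 26 across, 85 high; origin under its centre
There are look-alikes about, which are no part of the job. What is shaped like the part that bears eraser_center but yellow is not meant.

How it is judged:
By the outcome, as a careful person would: the job done as asked, in the order asked, and still so for the second after the job is handed in, with the robot touching nothing.
It also fails if it takes over 72 s, if anything falls off the work surface, if the arm or the gripper's body presses on something with over 40 N, if the wrist force passes 120 N, or if a joint passes its speed limit or range.

## Robot

A 7-joint arm with a two-finger parallel gripper is mounted at the origin on the work surface. World frame = base frame: x ahead of the robot, y to its left, z up, the work surface at z = 0. Lengths are in m, angles in rad, forces in N, time in s.
With the tool pointing down it reaches from about 0.425 to 0.825 m from the base axis. Payload 3.6 kg.
Tool frame: the origin (TCP) lies at the very end of the fingers, on their centre line; the grasp point (between the pads) lies 19 mm behind it; z points along the fingers, y is the direction in which the jaws open and shut (so a half turn about z gives the same grasp; the last joint's range is limited). The gripper opens to 85 mm and grips with 20 to 120 N. Pads are 22 mm wide; open, the fingers measure 114 mm over their backs; the gripper's body (76 mm by 85 mm) begins 54 mm behind the grasp point. The pads swing forward as they close: fully open they stand 13 mm farther back than shut.
Start: joints at [-0.026, 0.615, -0.013, 1.423, 0.008, 1.103, -0.04], TCP at [0.65, 0, 0.231] pointing down, gripper open.
Joint ranges: [-3.12, 3.12], [-0.3, 2.06], [-1.34, 1.32], [0.26, 2.42], [-1.36, 4.5], [0.01, 1.98], [-2.84, 2.84]. Speed limits (rad/s): [2.79, 2.79, 3.14, 3.14, 3.14, 3.14, 3.14].

## Interface

Orientations are given as a unit quaternion [x, y, z, w].
In Python, from workcell import state, get_image, robot, outline_of, landmark_of gives the robot as it stands. The module is installed in compiled form; this text tells all that it offers.
- The arm moves only by the shell command python3 -m handwheel 'ROWS' [OPENING] [FORCE]. ROWS is JSON, one flat list of numbers, 4 for each row, row after row: the shift along the tool's x, y, z in units of 60 mm (1.0 is 60 mm), then the turn about the tool's z in units of 0.12 rad (1.0 is 0.12 rad). A call has 1 to 5 rows; each row shifts and turns the commanded pose from where the row before left it, along the tool's axes as they then stand; what a row does not reach is not made up. A row lasts 1/8 s, in which the tool goes at most 62.5 mm and 10.7 degrees, less where a joint would pass 70% of its speed; a pose out of reach is approached as far as the arm can. A call with a number of a shift or a turn outside -1 to 1 is refused whole. A call with a gripper value outside its range is refused whole. OPENING is the gripper's target within -1 to 1 (shut at 1, half-way at 0, fully open at -1), set as the call begins (- or left out, the last holds). The fingers move at their own pace and stop on an object; FORCE is the grip in N (left out, the last holds). Time passes only in rows, so rows that do not move let the fingers close. It gives the time, the measured TCP pose, the force and the opening at its end, in the units of the state.
- state(): the state, without advancing time (a new reading comes with each control period).
- get_image(name): name is "scene" or "side" or "wrist"; returns a dict with "image" (480x640x3 uint8, red, green, blue), "z_map" (480x640 float32, m along the optical axis (not along the pixel's ray), 0 where there is no reading), "fx", "fy", "cx", "cy" (pixels), "k1" (the pictures are not rectified: a ray, as slopes to the right and down, at radius r is drawn at 1 + k1 r^2 times it, then the intrinsics apply), "T" (4x4, takes a point from camera to world coordinates); the wrist camera has in their place "tool_from_camera" (4x4, takes a point from camera to tool coordinates, whose origin is the TCP and whose axes are the flange's). Camera axes: x right, y down, z forward; pixel columns grow to the right and rows downward; lengths in m; the calibration is good to about 2 mm. A picture is of the moment at which its call begins: read the wrist's pose just before it.
- robot.hand_in(): hands the job in, once; it reports no verdict.
Trained networks look in a picture, given as the dict that the camera call returned (one of the last four; its "shot" number tells which), for a name from the list of things; names that differ only in an ending like _2 or _b are one class to them, and where a whole thing is asked for, a point or a joint stands for the part that bears it (a point fixed in the world has none). Each returns a list of dicts, best first, with "p" (0 to 1); they miss things now and then, are a little off and sometimes report something else, mostly with a low value. They report only what shows in the picture. A call takes as long as a camera call. They do not tell look-alikes from the thing itself.
- outline_of(picture, name): "mask" (480x640 bool, what is visible of it) and "uv" ([column, row] in pixels, amid what is visible of it).
- landmark_of(picture, name): "uv" ([column, row] in pixels: a listed point, or the origin of a listed thing).
The state is a dict: "time": time; "joint_positions": joint angles; "joint_velocities": joint speeds; "effort": joint torques, N m; "tcp_pos": TCP position; "ee_rot": TCP orientation; "ft_force": force on the tool from outside, world axes, zero at the start; "moment": the same for the moment, N m; "finger_gap": finger opening in m.
Only numpy, scipy, OpenCV 4.12 (cv2) and the standard library are available. Lean on these libraries where they do the work, as an engineer would, in place of code of your own. Each camera call takes 0.05 s, during which the arm holds its last target.

## Working session

There is one attempt and no reset: what is moved stays moved. The work goes in short steps, Python scripts to look and compute and a shell command to move; the robot and the scene stay as the last step left them, time stands still between calls to the robot, and variables do not carry over. Pictures are saved under pics/ and viewed, and the job is handed in when it is done.

```bash
mkdir -p pics
cat > h.py <<'E'
import numpy as np, cv2
from workcell import state, get_image, robot, outline_of, landmark_of
from scipy.spatial.transform import Rotation as R
def camT(p,s):
    if "T" in p: return np.array(p["T"])
    T=np.eye(4);T[:3,:3]=R.from_quat(s["ee_rot"]).as_matrix();T[:3,3]=s["tcp_pos"]
    return T@np.array(p["tool_from_camera"])
def ray(p,uv):
    d=(np.array(uv,float)-[p["cx"],p["cy"]])/[p["fx"],p["fy"]]
    x=d.copy()
    for _ in range(20): x=d/(1+p["k1"]*(x@x))
    return np.array([x[0],x[1],1.])
def atz(p,s,uv,z):
    T=camT(p,s);r=T[:3,:3]@ray(p,uv);o=T[:3,3]
    return o+r*(z-o[2])/r[2]
def bydepth(p,s,uv):
    T=camT(p,s);u,v=int(round(uv[0])),int(round(uv[1]))
    z=p["z_map"][v,u];return T[:3,:3]@(ray(p,uv)*z)+T[:3,3]
def proj(p,s,X):
    T=camT(p,s);c=T[:3,:3].T@(np.asarray(X)-T[:3,3]);x=c[:2]/c[2];x=x*(1+p["k1"]*(x@x))
    return x*[p["fx"],p["fy"]]+[p["cx"],p["cy"]]
def save(p,n): cv2.imwrite("pics/"+n+".png",p["image"][:,:,::-1])
E
python3 - <<'E'
from h import *
s=state();print(s)
for n in("scene","side","wrist"):
    p=get_image(n);save(p,n+"0")
    print(n,{k:p[k] for k in p if k not in("image","z_map")})
    for t in ("organiser","deck_rear","crest","bay_home","lid_center","lid_rear","eraser_center"):
        L=landmark_of(p,t)
        print(t,[(np.round(l["uv"],1),round(l["p"],2),np.round(bydepth(p,s,l["uv"]),3)) for l in L])
E
```

```text
{'time': 0.0, 'joint_positions': array([-0.02650561,  0.61595025, -0.0126233 ,  1.42491409,  0.00810227,
        1.10337059, -0.04040855]), 'joint_velocities': array([-0.00118539,  0.00059786, -0.00018532,  0.00017996,  0.0007071 ,
       -0.00013173, -0.0002439 ]), 'effort': array([ 1.38264377e-04, -4.69217670e+01,  2.59523503e-01, -1.71036780e+01,
        1.00907375e-02,  9.80606623e-03,  4.10031795e-07]), 'tcp_pos': array([6.49236564e-01, 1.61179185e-05, 2.30112930e-01]), 'ee_rot': array([ 0.7070813 ,  0.70713107, -0.00092898, -0.00090375]), 'ft_force': array([-0.16836815, -0.61994611,  0.3449006 ]), 'moment': array([ 0.05667292, -0.06204301, -0.01922092]), 'finger_gap': 0.08502343767038031}
scene {'fx': 548.5842061956722, 'fy': 548.5842061956722, 'cx': 322.0032528287947, 'cy': 233.5002991421108, 'k1': -0.13070615714082615, 'T': array([[-0.34118825,  0.69711444, -0.63057279,  1.28199559],
       [ 0.93985424,  0.26460064, -0.21601043,  0.35692509],
       [ 0.01626598, -0.66634673, -0.74546459,  0.97581027],
       [ 0.        ,  0.        ,  0.        ,  1.        ]]), 'shot': 1}
[... 2572 characters left out ...]
9.62268390e-04,  7.19952636e-05,
         5.54129821e-04],
       [-3.58776232e-04, -3.01507559e-01,  9.53463719e-01,
        -1.43853460e-01],
       [ 0.00000000e+00,  0.00000000e+00,  0.00000000e+00,
         1.00000000e+00]]), 'shot': 3}
organiser [(array([221.1, 283.6]), 0.73, array([ 0.551, -0.082,  0.008]))]
deck_rear []
crest [(array([211.6, 387.5]), 0.72, array([ 0.552, -0.152,  0.066]))]
bay_home [(array([210.9, 216.7]), 0.97, array([ 0.547, -0.019,  0.007]))]
lid_center [(array([221., 436.]), 0.82, array([ 0.556, -0.202,  0.067]))]
lid_rear [(array([213.1, 388.2]), 0.72, array([ 0.553, -0.152,  0.067])), (array([230.5, 471.5]), 0.67, array([0.632, 0.01 , 0.31 ]))]
eraser_center []
```

View pics/scene0.png

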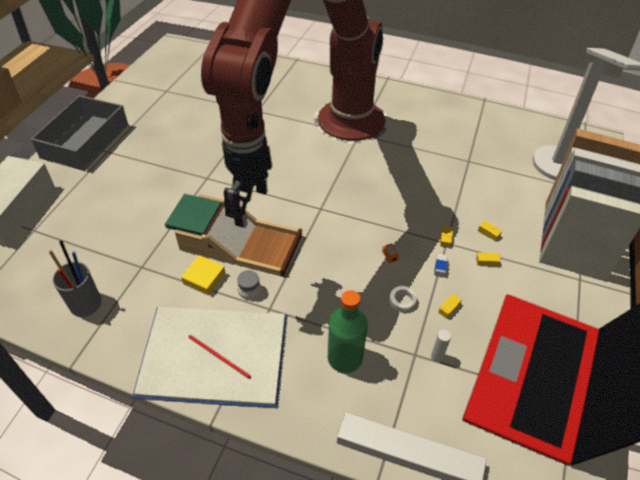

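View pics/side0.png

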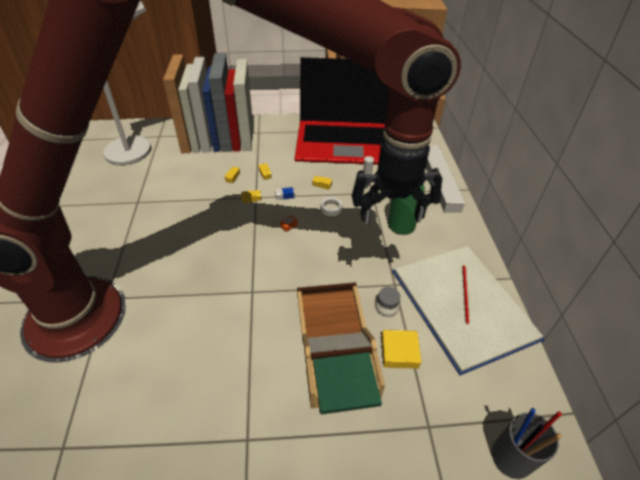

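View pics/wrist0.png

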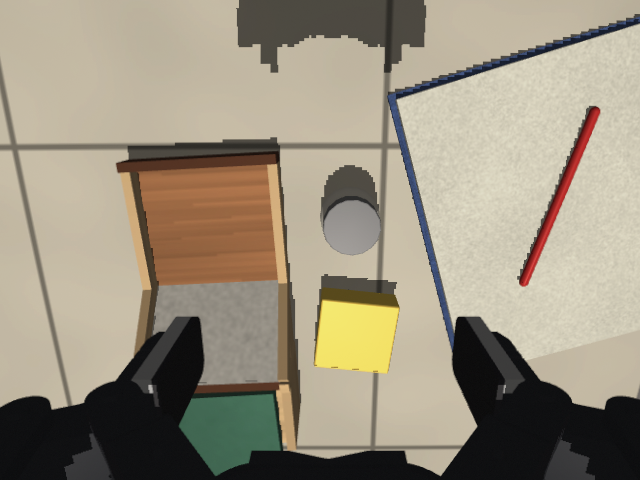

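```bash
cat >> h.py <<'E'
def cloud(p,s,mask):
    v,u=np.nonzero(mask&(p["z_map"]>0));z=p["z_map"][v,u]
    d=np.stack([(u-p["cx"])/p["fx"],(v-p["cy"])/p["fy"]],1);x=d.copy()
    for _ in range(20): x=d/(1+p["k1"]*(x**2).sum(1,keepdims=True))
    T=camT(p,s);return (np.c_[x,np.ones(len(x))]*z[:,None])@T[:3,:3].T+T[:3,3]
def rect(P):
    (c,wh,a)=cv2.minAreaRect(P[:,:2].astype(np.float32)*1000);return np.round(c,1),np.round(wh,1),round(a,1)
E
python3 - <<'E'
from h import *
s=state()
for n in("scene","side"):
    p=get_image(n)
    for l in outline_of(p,"lid_center")[:2]:
        P=cloud(p,s,l["mask"]);z=np.median(P[:,2]);Q=P[abs(P[:,2]-z)<.005]
        print(n,"lid",round(l["p"],2),len(P),round(z,4),rect(Q),rect(cloud(p,s,cv2.erode(l["mask"].astype(np.uint8),np.ones((3,3)))>0)))
    for l in outline_of(p,"organiser")[:1]:
        P=cloud(p,s,l["mask"]);print("org",round(l["p"],2),rect(P))
        B=P[(P[:,2]<.012)&(P[:,2]>.003)];print("bay",len(B),np.median(B[:,2]),rect(B))
    for l in outline_of(p,"eraser_center")[:6]:
        P=cloud(p,s,l["mask"]);col=p["image"][l["mask"]].mean(0)
        print("er",round(l["p"],2),rect(P),np.percentile(P[:,2],90).round(4),col.round())
E
```

```text
scene lid 0.62 1455 0.0658 (array([ 557. , -208.2]), array([109.4,  97.5]), 3.0) (array([ 558.8, -207. ]), array([105.5,  94. ]), 3.2)
org 0.85 (array([595.4, -91. ]), array([261.6, 260.5]), 90.0)
bay 1906 0.006382499189992563 (array([552.6, -92.8]), array([132.4, 259.6]), 3.6)
er 0.7 (array([406.8, 462.3]), array([30.4, 52.2]), 18.7) 0.0221 [174. 146.  38.]
er 0.7 (array([316.1, 453.1]), array([50.7, 28.2]), 63.5) 0.0225 [184. 152.  32.]
er 0.67 (array([554.1, 401.9]), array([34.9, 72.6]), 66.3) 0.0226 [196. 166.  56.]
er 0.55 (array([461.1, 364. ]), array([54.1, 29.6]), 4.1) 0.022 [104. 118. 144.]
er 0.54 (array([360.4, 357.4]), array([74.1, 30. ]), 7.9) 0.0224 [154. 128.  31.]
side lid 0.64 3327 0.067 (array([ 555.3, -210.2]), array([103.8,  98.1]), 3.7) (array([ 555. , -211.2]), array([101.9,  96. ]), 3.7)
org 0.94 (array([558.4, -91.6]), array([148.2, 294.9]), 2.5)
bay 2468 0.006838368546752016 (array([555.9, -87.4]), array([142. , 278.5]), 2.9)
er 0.59 (array([564.6, 410.3]), array([60. , 57.5]), 82.8) 0.0225 [179. 148.  52.]
er 0.58 (array([312.4, 447.7]), array([49.4, 26.5]), 67.2) 0.0232 [175. 143.  41.]
er 0.52 (array([403.6, 474. ]), array([32.2, 85.7]), 14.9) 0.0235 [188. 157.  55.]
er 0.49 (array([368.7, 353.6]), array([50.5, 29.3]), 6.8) 0.0225 [131. 107.  31.]
er 0.45 (array([ 676.1, -118. ]), array([91.6, 71.1]), 83.5) 0.0307 [209. 173.  45.]
```

```bash
python3 -m handwheel '[-0.9,0,0,0, -0.9,-0.5,0,0, -0.9,-0.5,0,0, -0.9,-0.5,0,0, -0.9,0,0,0]' 1 40
```

```text
time: 2.22
tcp_pos: [0.5575, -0.2721, 0.2319]
ee_rot: [0.708, 0.707, -0.001, -0.0]
ft_force: [1.0, -0.2, 0.9]
finger_gap: 0.0002
```

```bash
python3 -m handwheel '[-0.9,0,0,-0.5]'
python3 - <<'E'
from h import *
s=state();p=get_image("wrist");save(p,"w1");print(s["tcp_pos"],s["ft_force"])
P=cloud(p,s,p["z_map"]>0);im=p["image"].reshape(-1,3)[(p["z_map"]>0).ravel()].astype(int)
g=(im[:,1]>im[:,0]+15)&(im[:,1]>im[:,2])&(abs(P[:,2]-.066)<.006)
Q=P[g];print(len(Q),np.median(Q[:,2]),rect(Q),Q[:,1].min(),Q[:,1].max())
for n in("crest","lid_rear","lid_center","deck_rear"):
  print(n,[(l["uv"],l["p"],bydepth(p,s,l["uv"])) for l in landmark_of(p,n)[:2]])
E
```

```text
time: 2.35
tcp_pos: [0.5597, -0.3256, 0.2318]
ee_rot: [0.685, 0.729, 0.0, 0.0]
ft_force: [0.6, -0.1, 0.2]
finger_gap: 0.0003
[ 0.55968214 -0.32557475  0.23179781] [ 0.62075516 -0.0643324   0.1732006 ]
9763 0.06721533813080077 (array([ 556.4, -220.9]), array([103.9,  72.1]), 4.0) -0.2599857748595103 -0.182403327175714
crest [([329.8, 114.6], 0.68, array([ 5.58211458e-01, -2.58552748e-01,  5.08549251e-04]))]
lid_rear [([331.3, 111.8], 0.67, array([ 0.55863031, -0.25488211,  0.06637582]))]
lid_center [([331.0, 40.9], 0.62, array([ 0.55559062, -0.21015565,  0.0681273 ]))]
deck_rear []
```

View pics/w1.png

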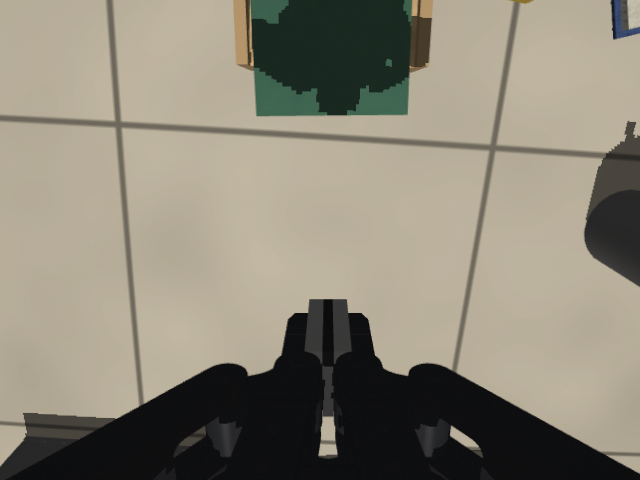

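```bash
python3 -m handwheel '[0,0,0.95,0, 0,0,0.95,0, 0.4,0,0.95,0, 0.3,0,0.07,0, 0.1,0,0,0]'; python3 -m handwheel '[0.05,0,0,0, 0.05,0,0,0, 0,0,0,0]'
```

```text
time: 3.22
tcp_pos: [0.5592, -0.2732, 0.0578]
ee_rot: [0.684, 0.73, 0.001, 0.001]
ft_force: [1.2, -0.6, -0.0]
finger_gap: -0.0003
time: 3.6
tcp_pos: [0.5572, -0.2708, 0.0573]
ee_rot: [0.686, 0.728, 0.0, 0.001]
ft_force: [0.7, -1.0, -0.0]
finger_gap: 0.0004
```

```bash
python3 -m handwheel '[0.1,0,0,0, 0,0,0,0]'; python3 -m handwheel '[0.1,0,0,0, 0,0,0,0]';python3 - <<'E'
from h import *
s=state();p=get_image("side");save(p,"s1");print(s["tcp_pos"],s["ft_force"])
cv2.imwrite("pics/s1z.png",cv2.resize(p["image"][280:440,260:420,::-1],(640,640),interpolation=cv2.INTER_CUBIC)[:600])
E
```

```text
time: 3.85
tcp_pos: [0.5564, -0.264, 0.0562]
ee_rot: [0.686, 0.728, -0.0, 0.0]
ft_force: [-0.2, -0.0, 1.6]
finger_gap: -0.0003
time: 4.1
tcp_pos: [0.5552, -0.2634, 0.0565]
ee_rot: [0.687, 0.727, -0.003, 0.003]
ft_force: [-1.0, -6.8, -0.4]
finger_gap: 0.0001
[ 0.55518487 -0.26340418  0.0564715 ] [-0.9600627  -6.81731774 -0.42163368]
```

View pics/s1z.png

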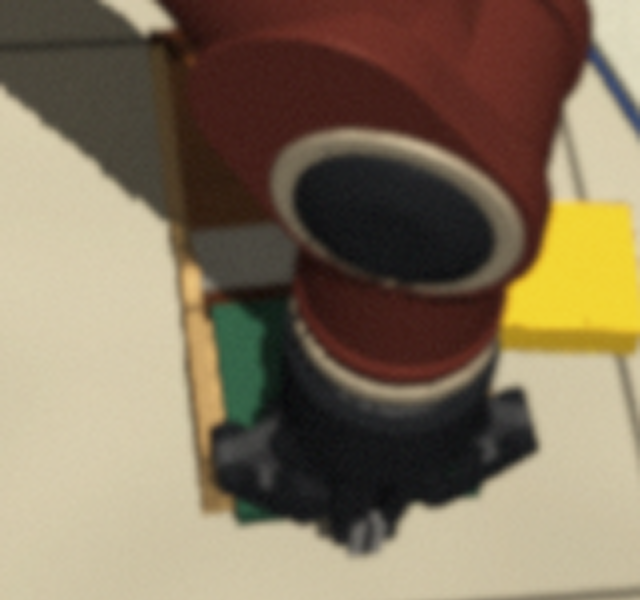

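```bash
python3 -m handwheel '[0.06,0,0,0, 0,0,-0.08,0]'; python3 -m handwheel '[0,0,-0.08,0, 0,0,-0.08,0]';python3 -m handwheel '[0,0,-0.08,0, 0,0,0,0]'
```

```text
time: 4.4
tcp_pos: [0.5552, -0.2633, 0.0615]
ee_rot: [0.687, 0.726, -0.004, 0.005]
ft_force: [0.7, -11.5, -0.1]
finger_gap: 0.0001
time: 4.65
tcp_pos: [0.5552, -0.2629, 0.0715]
ee_rot: [0.687, 0.726, -0.003, 0.005]
ft_force: [-0.1, -9.6, 0.4]
finger_gap: 0.0004
time: 4.9
tcp_pos: [0.5553, -0.2622, 0.0766]
ee_rot: [0.687, 0.726, -0.003, 0.004]
ft_force: [-0.9, -10.4, 0.7]
finger_gap: 0.0001
```

Run:
```python
from h import *
p=get_image("scene");save(p,"sc2")
a=cv2.resize(p["image"][160:300,130:320,::-1],(760,560),interpolation=cv2.INTER_CUBIC);cv2.imwrite("pics/sc2z.png",a)
p=get_image("wrist");save(p,"w2")
```

```text
(no output)
```

View pics/sc2z.png

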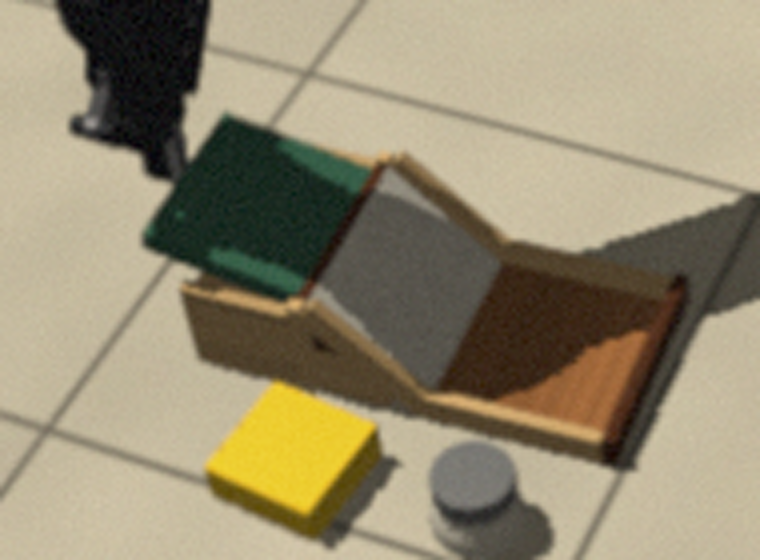

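View pics/w2.png

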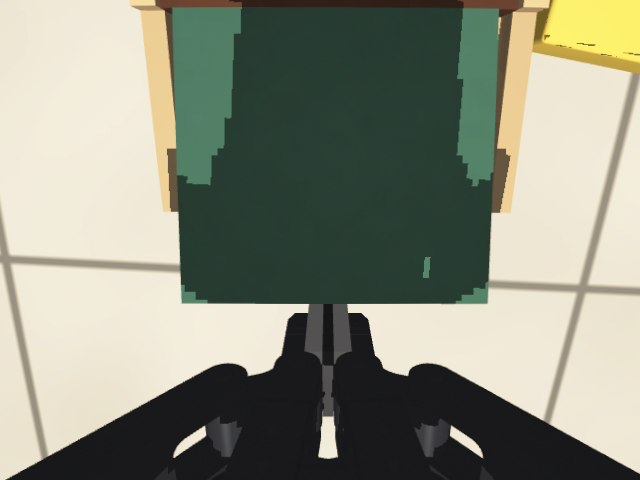

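```bash
python3 -m handwheel '[0.01,0,-0.11,0, 0.02,0,-0.11,0, 0.04,0,-0.12,0, 0.05,0,-0.13,0]'; python3 -m handwheel '[0.06,0,-0.11,0, 0.07,0,-0.11,0, 0,0,0,0]'
```

```text
time: 5.5
tcp_pos: [0.5549, -0.2536, 0.1048]
ee_rot: [0.687, 0.727, -0.003, 0.004]
ft_force: [-1.9, -7.9, 2.4]
finger_gap: 0.0001
time: 5.88
tcp_pos: [0.5546, -0.2454, 0.1188]
ee_rot: [0.687, 0.727, -0.002, 0.004]
ft_force: [-1.5, -7.0, 4.4]
finger_gap: 0.0001
```

```bash
python3 -m handwheel '[0.09,0,-0.09,0, 0.09,0,-0.08,0, 0.1,0,-0.06,0, 0.1,0,-0.05,0, 0,0,0,0]'
python3 - <<'E'
from h import *
p=get_image("scene")
a=cv2.resize(p["image"][140:280,130:320,::-1],(760,560),interpolation=cv2.INTER_CUBIC);cv2.imwrite("pics/sc3z.png",a)
E
```

```text
time: 6.5
tcp_pos: [0.5543, -0.2217, 0.1367]
ee_rot: [0.686, 0.727, -0.001, 0.004]
ft_force: [-3.0, -5.9, 11.2]
finger_gap: -0.0001
```

View pics/sc3z.png

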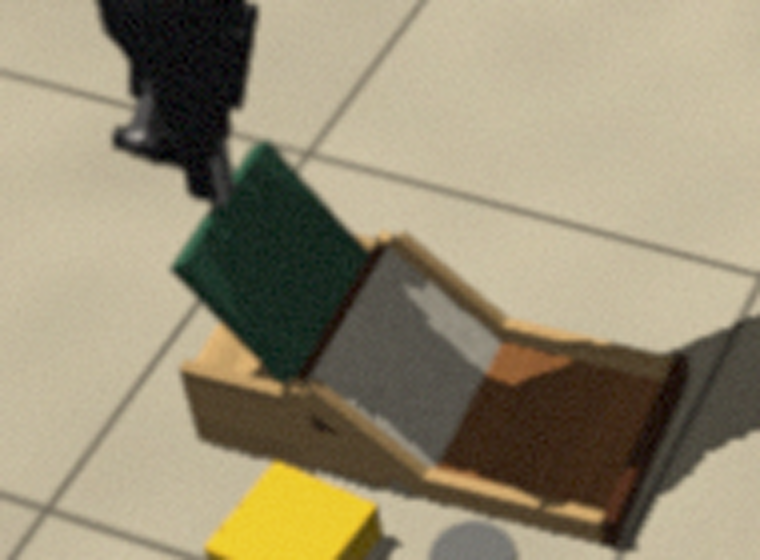

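```bash
python3 -m handwheel '[0.05,0,-0.08,0, 0.1,0,-0.06,0, 0.11,0,-0.05,0, 0.11,0,-0.04,0, 0,0,0,0]'
python3 - <<'E'
from h import *
p=get_image("scene")
a=cv2.resize(p["image"][140:280,130:320,::-1],(760,560),interpolation=cv2.INTER_CUBIC);cv2.imwrite("pics/sc4z.png",a)
E
```

```text
time: 7.18
tcp_pos: [0.5526, -0.1927, 0.1474]
ee_rot: [0.685, 0.729, 0.001, -0.0]
ft_force: [0.3, -0.3, 3.1]
finger_gap: 0.0002
```

View pics/sc4z.png

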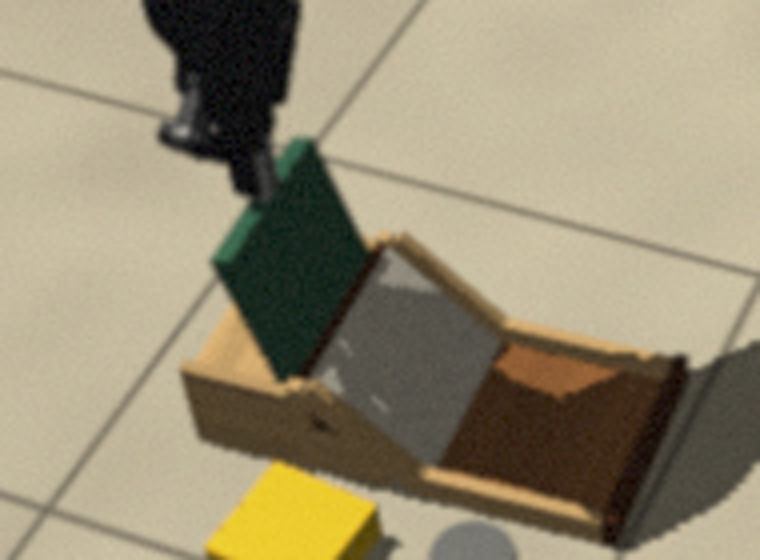

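```bash
python3 -m handwheel '[0.1,0,-0.02,0, 0.12,0,-0.02,0, 0.12,0,0,0, 0.12,0,0,0]'
python3 - <<'E'
from h import *
p=get_image("scene")
a=cv2.resize(p["image"][140:280,130:320,::-1],(760,560),interpolation=cv2.INTER_CUBIC);cv2.imwrite("pics/sc5z.png",a)
E
```

```text
time: 7.72
tcp_pos: [0.5499, -0.1661, 0.1492]
ee_rot: [0.685, 0.728, -0.0, -0.001]
ft_force: [0.3, 0.6, -0.6]
finger_gap: -0.0
```

View pics/sc5z.png

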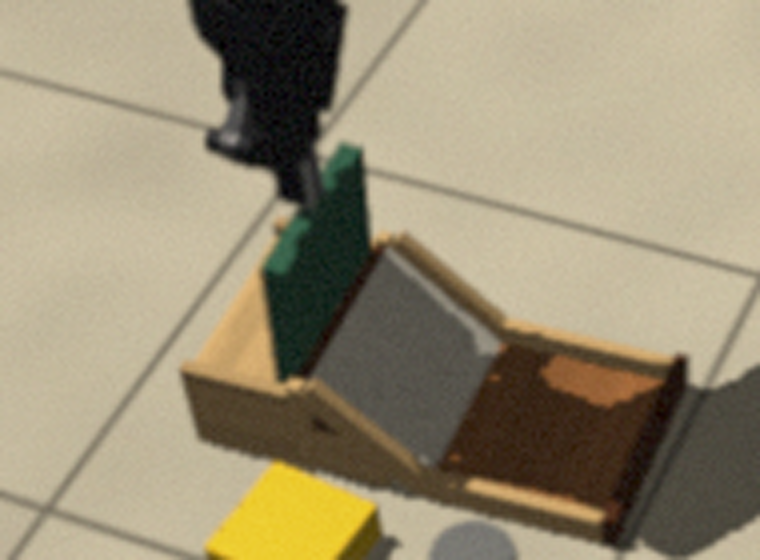

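```bash
python3 -m handwheel '[0,0,-0.12,0, -0.3,0,0,0, -0.4,0,0,0, 0,0,0.45,0, 0,0,0,0]'
python3 - <<'E'
from h import *
s=state();print(s["tcp_pos"])
p=get_image("scene");q=get_image("wrist");save(q,"w6")
a=cv2.resize(p["image"][140:280,130:320,::-1],(760,560),interpolation=cv2.INTER_CUBIC);cv2.imwrite("pics/sc6z.png",a)
E
```

```text
time: 8.4
tcp_pos: [0.5512, -0.2107, 0.1282]
ee_rot: [0.687, 0.727, -0.001, -0.002]
ft_force: [-0.2, 0.3, -0.4]
finger_gap: 0.0
[ 0.55116596 -0.21068303  0.12819234]
```

View pics/sc6z.png

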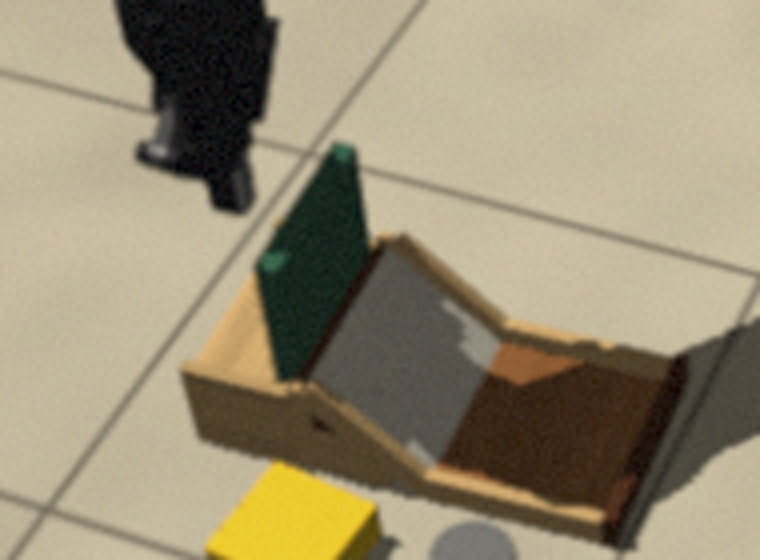

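View pics/w6.png

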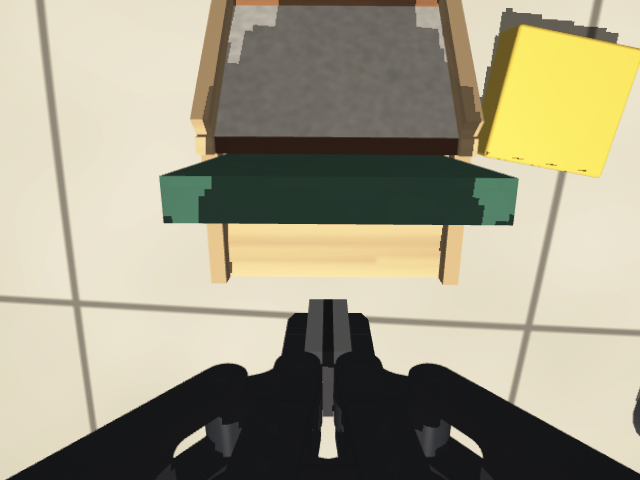

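```bash
python3 -m handwheel '[0.3,0,0,0, 0.25,0,0,0, 0.15,0,0,0, 0.15,0,0,0, 0.15,0,0,0]';python3 - <<'E'
from h import *
p=get_image("scene")
a=cv2.resize(p["image"][140:280,130:320,::-1],(760,560),interpolation=cv2.INTER_CUBIC);cv2.imwrite("pics/sc7z.png",a)
E
```

```text
time: 9.12
tcp_pos: [0.5494, -0.1486, 0.13]
ee_rot: [0.686, 0.728, -0.0, 0.0]
ft_force: [-0.0, 0.2, 0.4]
finger_gap: -0.0006
```

View pics/sc7z.png

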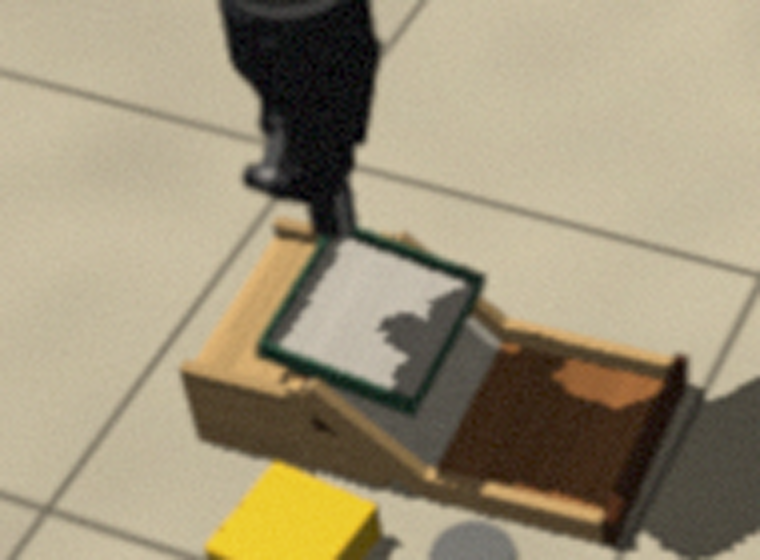

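```bash
python3 -m handwheel '[0,0,0,0, 0,0,0,0, 0,0,0,0]';python3 - <<'E'
from h import *
p=get_image("scene");q=get_image("wrist");save(q,"w8")
a=cv2.resize(p["image"][140:280,130:320,::-1],(760,560),interpolation=cv2.INTER_CUBIC);cv2.imwrite("pics/sc8z.png",a)
E
```

```text
time: 9.55
tcp_pos: [0.5494, -0.1497, 0.1299]
ee_rot: [0.686, 0.728, -0.0, 0.0]
ft_force: [-0.2, -0.4, 0.3]
finger_gap: -0.0003
```

View pics/sc8z.png

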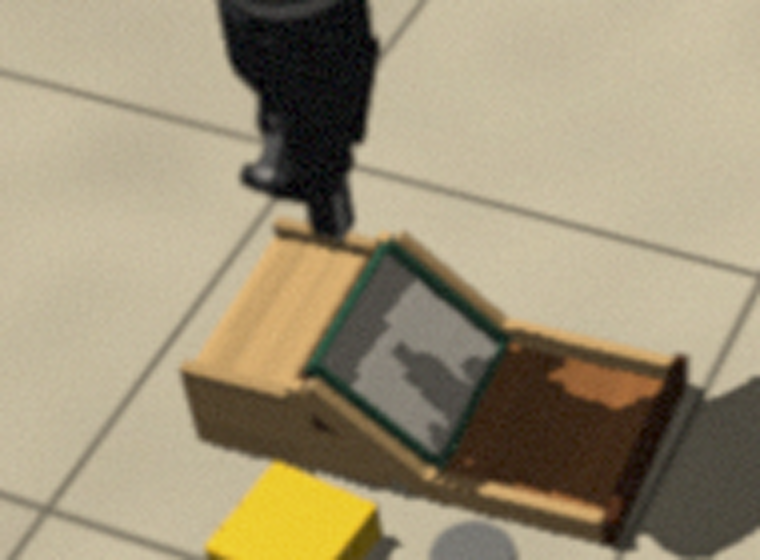

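View pics/w8.png

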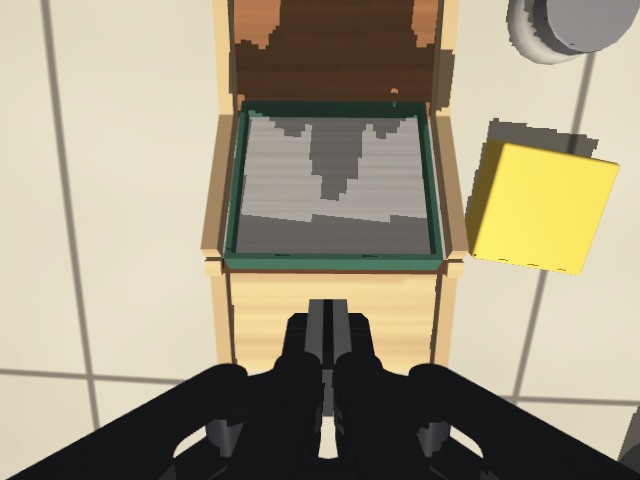

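```bash
python3 -m handwheel '[0,0,-0.5,-1, 0,0,-0.5,-1, 0,0,0,-1, 0,0,0,-1, 0,0,0,-1]' 0.41; python3 -m handwheel '[0,0,0,-1, 0,0,0,-1, 0,0,0,-1, 0,0,0,-1, 0,0,0,-1]';  python3 -m handwheel '[0,0,0,-1, 0,0,0,-1, 0,0,0,-1, 0,0.5,0,-0.1, 0,0.7,0,0]'; python3 -m handwheel '[0,0,0,0]'
python3 - <<'E'
from h import *
s=state();print(s["tcp_pos"],R.from_quat(s["ee_rot"]).as_matrix().round(3)[:,:2].T,s["joint_positions"].round(2))
q=get_image("wrist");save(q,"w9")
for n in("crest","bay_home","organiser","lid_center","lid_rear"):
  print(n,[(np.round(l["uv"],1),round(l["p"],2),bydepth(q,s,l["uv"]).round(4)) for l in landmark_of(q,n)[:1]])
E
```

```text
time: 10.28
tcp_pos: [0.5494, -0.1494, 0.19]
ee_rot: [0.438, 0.899, -0.0, 0.0]
ft_force: [-0.5, -0.4, 0.1]
finger_gap: 0.0251
time: 10.9
tcp_pos: [0.5493, -0.1494, 0.1898]
ee_rot: [0.153, 0.988, -0.0, -0.0]
ft_force: [-0.3, -0.5, 0.1]
finger_gap: 0.0251
time: 11.52
tcp_pos: [0.5454, -0.0785, 0.1896]
ee_rot: [-0.028, 1.0, -0.0, -0.0]
ft_force: [0.2, 0.2, -1.2]
finger_gap: 0.025
time: 11.65
tcp_pos: [0.5454, -0.0725, 0.1903]
ee_rot: [-0.034, 0.999, 0.001, 0.0]
ft_force: [0.9, -0.3, -0.1]
finger_gap: 0.0248
[ 0.54539664 -0.07254694  0.19034538] [[-0.998 -0.068 -0.001]
 [-0.068  0.998  0.003]] [ 0.39  0.54 -0.45  1.76  0.28  0.91  1.46]
crest [(array([205.7, 234.5]), 0.8, array([ 0.5526, -0.1478,  0.0773]))]
bay_home [(array([392.6, 210.3]), 0.84, array([ 0.5459, -0.0216,  0.0079]))]
organiser []
lid_center [(array([270. , 219.7]), 0.62, array([ 0.5509, -0.1125,  0.0397]))]
lid_rear [(array([329.3, 213.1]), 0.96, array([ 0.5514, -0.0705,  0.0078]))]
```

View pics/w9.png

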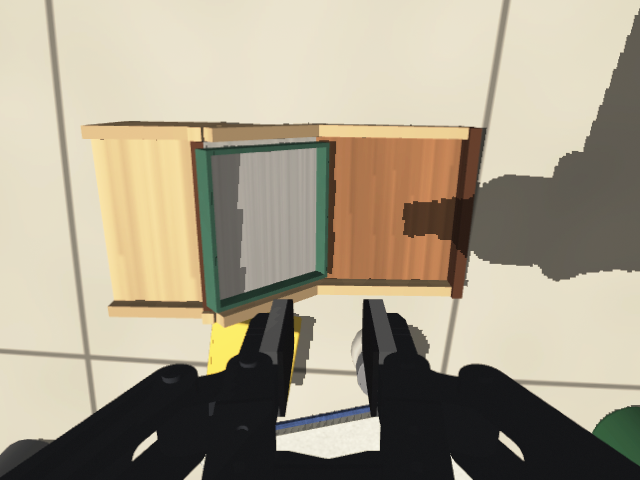

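Run:
```python
from h import *
s=state()
q=get_image("wrist")
u=np.array([.061,0]) 
yd=np.array([-np.sin(.064),np.cos(.064)]);o=np.array([.5475,-.085])
for row in (180,210,240):
  print(row)
  for c in list(range(296,345,3))+[455,460,465,470,475]:
    X=bydepth(q,s,(c,row)); print(c,q["image"][row,c],"yorg %.1f xw %.1f z %.1f"%((X[:2]-o)@yd*1e3,X[0]*1e3,X[2]*1e3))
tip=s["tcp_pos"];print("tcp yorg",(tip[:2]-o)@yd*1e3)
for n,(a,b) in dict(topfence_l=(130,136),).items(): pass
# fence x at bay
for c in (400,):
  for r in list(range(124,142,2))+list(range(276,298,2)):
    X=bydepth(q,s,(c,r));print(r,q["image"][r,c],(X*1e3).round(1))
```

```text
180
296 [165 161 151] yorg -16.1 xw 522.8 z 30.0
299 [166 160 152] yorg -14.2 xw 523.2 z 27.4
302 [168 163 154] yorg -12.1 xw 523.2 z 26.4
305 [166 160 152] yorg -10.1 xw 523.6 z 23.8
308 [171 165 156] yorg -8.0 xw 523.5 z 23.5
311 [165 159 151] yorg -5.9 xw 523.9 z 20.4
314 [168 162 154] yorg -3.8 xw 524.2 z 17.9
317 [164 158 150] yorg -1.7 xw 524.2 z 17.1
320 [171 165 157] yorg 0.5 xw 524.7 z 13.7
323 [159 154 146] yorg 2.7 xw 524.7 z 13.2
326 [ 81 125 100] yorg 4.9 xw 524.5 z 13.3
329 [ 78 121  96] yorg 7.2 xw 524.1 z 15.1
332 [ 76 120  96] yorg 9.4 xw 523.3 z 18.7
335 [55 87 70] yorg 11.5 xw 522.9 z 20.2
338 [72 56 39] yorg 14.0 xw 525.1 z 6.9
341 [72 49 34] yorg 16.3 xw 524.8 z 7.6
344 [176 121  78] yorg 18.6 xw 524.9 z 6.2
455 [196 133  88] yorg 103.1 xw 519.8 z 6.7
460 [172 116  77] yorg 107.0 xw 519.7 z 6.5
465 [176 118  78] yorg 110.5 xw 519.3 z 7.6
470 [60 38 28] yorg 111.8 xw 517.8 z 15.3
475 [96 60 42] yorg 111.7 xw 515.9 z 26.5
210
296 [168 162 153] yorg -16.8 xw 544.7 z 29.6
299 [163 158 149] yorg -14.7 xw 545.0 z 27.8
302 [167 162 153] yorg -12.6 xw 545.3 z 26.3
305 [1
[... 1837 characters left out ...]
3] [482.1 -31.9  20.8]
128 [239 211 152] [483.3 -32.   22.6]
130 [239 211 152] [484.8 -31.4  19.9]
132 [239 211 152] [486.1 -31.6  21.6]
134 [239 211 151] [487.5 -31.4  21.7]
136 [239 211 152] [488.8 -31.3  21.6]
138 [204 152 104] [491.1 -29.    9. ]
140 [186 125  82] [492.6 -28.6   7.2]
276 [184 125  82] [600.8 -16.8   6.3]
278 [183 124  82] [601.8 -17.    8.2]
280 [99 83 61] [602.9 -17.1   9.7]
282 [102  85  62] [603.2 -17.6  13.3]
284 [96 81 59] [603.6 -18.   16.3]
286 [105  87  64] [603.6 -18.7  20.4]
288 [238 208 151] [604.7 -18.8  21.9]
290 [238 208 151] [606.6 -18.5  21.4]
292 [238 208 150] [608.9 -18.   20. ]
294 [237 207 150] [610.5 -17.9  20.4]
296 [230 218 186] [621.  -13.7   1. ]
```

```bash
python3 -m handwheel '[0,0.22,0.9,0, 0,0,0.9,0, 0,0,0.8,0, 0,0,0.1,0, 0,0,0,0]'; python3 -m handwheel '[0,0,0.05,0, 0,0,0,0]';python3 - <<'E'
from h import *
s=state();print(s["tcp_pos"],s["ft_force"].round(1))
q=get_image("wrist");save(q,"w10")
E
```

```text
time: 12.62
tcp_pos: [0.5455, -0.0643, 0.0287]
ee_rot: [-0.03, 1.0, 0.0, 0.001]
ft_force: [0.4, 0.4, 0.7]
finger_gap: 0.0254
time: 12.88
tcp_pos: [0.5456, -0.0643, 0.0263]
ee_rot: [-0.03, 1.0, -0.0, 0.001]
ft_force: [0.2, 0.2, -0.9]
finger_gap: 0.025
[ 0.54556137 -0.0642627   0.02634766] [ 0.2  0.2 -0.9]
```

View pics/w10.png

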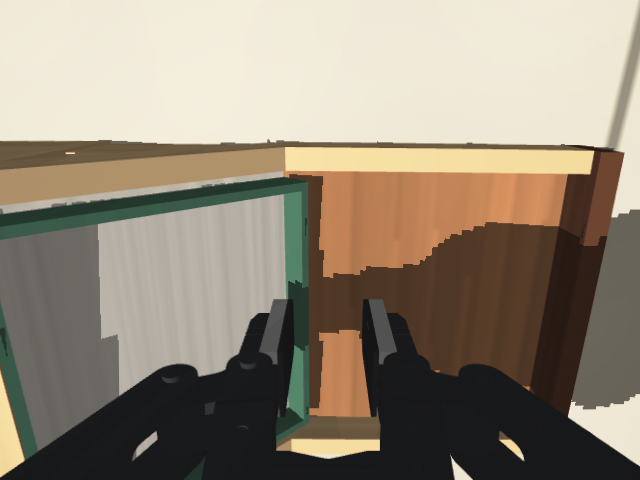

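```bash
python3 -m handwheel '[0,0,0.06,0, 0,0,0.06,0]'; python3 -m handwheel '[0,0,0.04,0, 0,0,0,0]'; python3 -m handwheel '[0,0,0.04,0, 0,0,0,0]'
```

```text
time: 13.18
tcp_pos: [0.5446, -0.0641, 0.0177]
ee_rot: [-0.031, 1.0, -0.0, 0.0]
ft_force: [1.2, -0.1, -1.1]
finger_gap: 0.0255
time: 13.42
tcp_pos: [0.5445, -0.0642, 0.0151]
ee_rot: [-0.031, 1.0, -0.0, -0.0]
ft_force: [-0.6, 0.1, 0.4]
finger_gap: 0.025
time: 13.68
tcp_pos: [0.545, -0.0647, 0.0132]
ee_rot: [-0.03, 1.0, -0.0, 0.0]
ft_force: [0.0, -1.8, 3.5]
finger_gap: 0.0253
```

```bash
python3 -m handwheel '[0,0.06,-0.01,0, 0,0.06,0,0, 0,0.06,0,0]'; python3 -m handwheel '[0,0.08,0,0, 0,0.08,0,0, 0,0,0,0]';python3 - <<'E'
from h import *
s=state();print(s["tcp_pos"],s["ft_force"].round(1))
q=get_image("wrist");save(q,"w11")
E
```

```text
time: 14.05
tcp_pos: [0.5442, -0.0535, 0.0137]
ee_rot: [-0.031, 1.0, -0.0, 0.0]
ft_force: [0.6, -3.0, 3.7]
finger_gap: 0.0251
time: 14.42
tcp_pos: [0.5433, -0.0423, 0.0135]
ee_rot: [-0.031, 1.0, 0.001, 0.0]
ft_force: [0.3, -1.6, 5.6]
finger_gap: 0.0254
[ 0.54332724 -0.04230302  0.01349654] [ 0.3 -1.6  5.6]
```

View pics/w11.png

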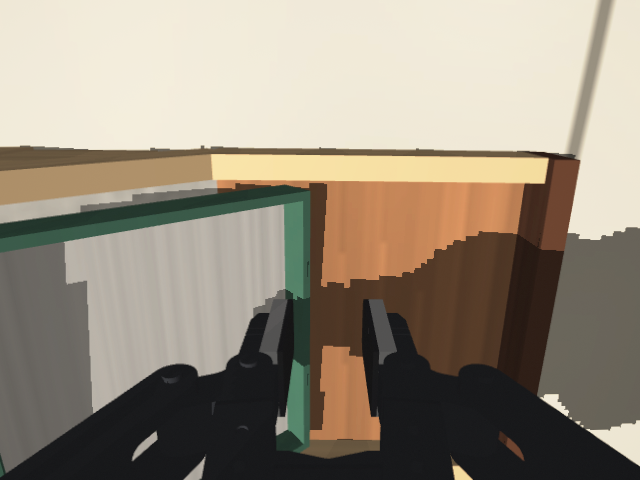

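```bash
python3 -m handwheel '[0,0.1,-0.03,0, 0,0.1,0,0, 0,0.12,0,0, 0,0.12,0,0, 0,0,0,0]';python3 - <<'E'
from h import *
s=state();print(s["tcp_pos"],s["ft_force"].round(1))
q=get_image("wrist");save(q,"w12")
E
```

```text
time: 15.1
tcp_pos: [0.5416, -0.0157, 0.0152]
ee_rot: [-0.032, 0.999, 0.001, -0.0]
ft_force: [-0.3, 0.3, 0.0]
finger_gap: 0.0252
[ 0.5415596  -0.01566579  0.01523428] [-0.3  0.3  0. ]
```

View pics/w12.png

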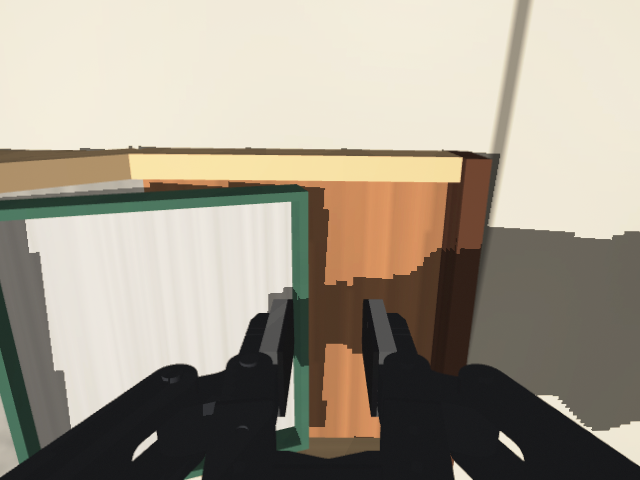

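```bash
python3 -m handwheel '[0,0,-0.6,0, 0,-0.4,0,0, 0,0,0,0]' 1 ; python3 -m handwheel '[0,0,0.45,0, 0,0,0.1,0, 0,0.1,0,0, 0,0,0,0]'; python3 -m handwheel '[0,0.12,0,0, 0,0.12,0.03,0, 0,0.12,0,0, 0,0.12,0,0, 0,0.05,0,0]'
```

```text
time: 15.52
tcp_pos: [0.5431, -0.044, 0.0513]
ee_rot: [-0.028, 1.0, -0.001, -0.0]
ft_force: [-0.0, 0.1, -0.6]
finger_gap: -0.0001
time: 16.02
tcp_pos: [0.5433, -0.0337, 0.0189]
ee_rot: [-0.032, 1.0, 0.001, 0.001]
ft_force: [0.6, 0.2, -0.3]
finger_gap: -0.0002
time: 16.65
tcp_pos: [0.541, -0.0027, 0.0166]
ee_rot: [-0.031, 1.0, 0.0, 0.0]
ft_force: [-0.3, -1.0, 1.1]
finger_gap: -0.0
```

```bash
python3 -m handwheel '[0,0.08,0,0, 0,0.08,0,0, 0,0.08,0,0, 0,0.06,0,0, 0,0,0,0]'; python3 -m handwheel '[0,0.05,0,0, 0,0,0,0]';python3 - <<'E'
from h import *
s=state();print(s["tcp_pos"],s["ft_force"].round(1))
q=get_image("wrist");save(q,"w13")
E
```

```text
time: 17.27
tcp_pos: [0.5398, 0.0143, 0.0165]
ee_rot: [-0.031, 1.0, -0.0, -0.0]
ft_force: [-0.4, -1.8, 3.2]
finger_gap: 0.0004
time: 17.52
tcp_pos: [0.5398, 0.0146, 0.0165]
ee_rot: [-0.03, 1.0, -0.002, -0.0]
ft_force: [2.2, -6.8, 2.9]
finger_gap: 0.0001
[0.53975271 0.01461088 0.01648726] [ 2.2 -6.8  2.9]
```

View pics/w13.png

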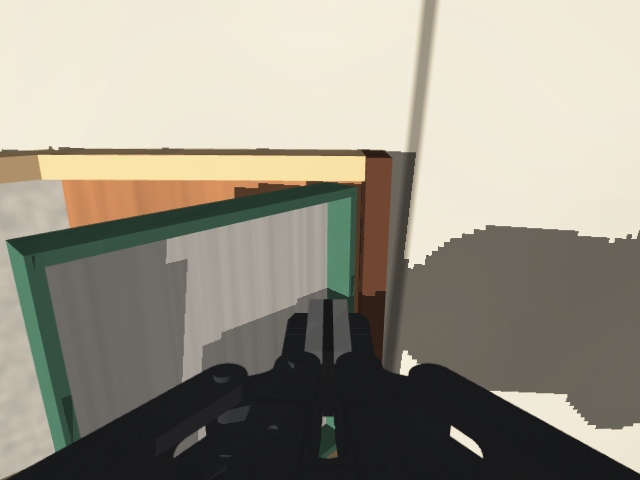

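```bash
python3 -m handwheel '[0,-0.12,0,0, 0,0,-0.9,0, 0,0,-0.9,0, 0,-0.8,0,0, 0,0,0,0]';python3 - <<'E'
from h import *
s=state();print(s["tcp_pos"],s["ft_force"].round(1))
q=get_image("wrist");save(q,"w14")
p=get_image("scene")
a=cv2.resize(p["image"][160:300,150:340,::-1],(760,560),interpolation=cv2.INTER_CUBIC);cv2.imwrite("pics/sc14z.png",a)
E
```

```text
time: 18.2
tcp_pos: [0.5427, -0.042, 0.1243]
ee_rot: [-0.027, 1.0, -0.001, -0.0]
ft_force: [-0.6, -0.2, 0.2]
finger_gap: 0.0001
[ 0.54274392 -0.04203275  0.12433652] [-0.6 -0.2  0.2]
```

View pics/w14.png

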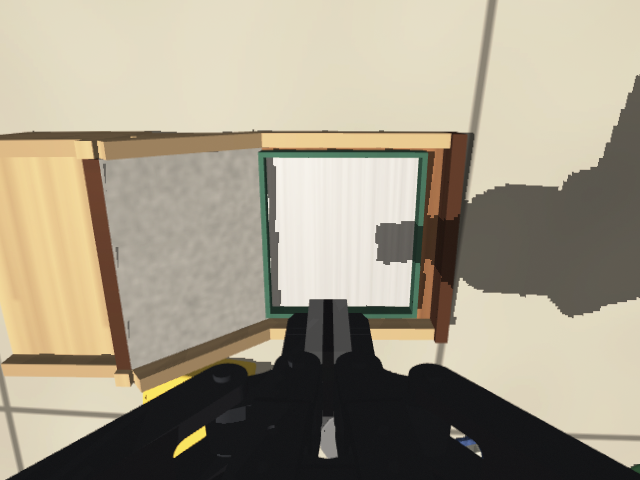

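View pics/sc14z.png

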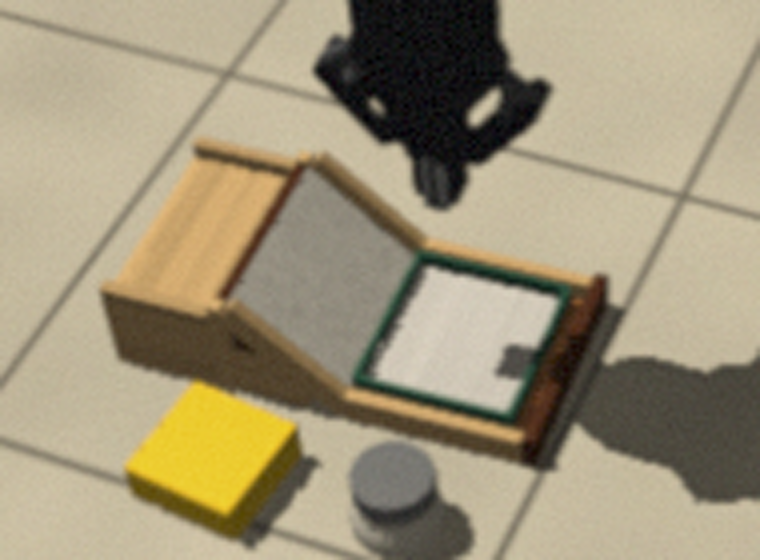

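```bash
cat > m.py <<'E'
from h import *
def meas():
    s=state();q=get_image("wrist")
    M=(q["z_map"]>0);P=cloud(q,s,M);im=q["image"][M].astype(int)
    g=(im[:,1]>im[:,0]*1.2)&(im[:,1]>im[:,2]*1.05)&(P[:,2]<.04)&(P[:,2]>.001)
    Q=P[g];T=Q[Q[:,2]>.015]
    print("lid rim",len(T),rect(T),"z",np.percentile(T[:,2],[10,50,90]).round(4))
    for lo,hi in ((-.08,-.06),(-.06,-.03),(-.03,0),(0,.03)):
        k=T[(T[:,1]>lo)&(T[:,1]<hi)]
        if len(k): print(lo,len(k),np.median(k[:,2]).round(4))
    yd=np.array([-np.sin(.064),np.cos(.064)]);o=np.array([.5475,-.085])
    # stop: dark brown above z .018
    d=(im.sum(1)<260)&(im[:,0]>im[:,1]*1.3)&(abs(P[:,2]-.024)<.004);D=P[d]
    l=(D[:,:2]-o)@yd;D=D[(l>.1)&(l<.13)]
    print("stop",len(D),rect(D))
    return s,q
if __name__=="__main__": meas()
E
python3 m.py
```

```text
lid rim 3878 (array([544.7, -33.7]), array([104.7,  96.3]), 3.1) z [0.017 0.021 0.022]
-0.08 981 0.0209
-0.06 416 0.0209
-0.03 516 0.0207
0 1404 0.021
stop 3235 (array([543.9,  30.2]), array([130.5,   8.9]), 2.8)
```

```bash
python3 -m handwheel '[-0.055,0.57,0.5,0, 0,0,0.9,0, 0,0,0.42,0, 0,0.1,0,0, 0,0,0,0]'; python3 -m handwheel '[0,0.08,0,0, 0,0.08,0,0, 0,0.08,0,0, 0,0.08,0,0, 0,0,0,0]'; python3 -m handwheel '[0,0.06,0,0, 0,0.04,0,0, 0,0,0,0]'
```

```text
time: 18.98
tcp_pos: [0.5443, 0.0052, 0.016]
ee_rot: [-0.032, 0.999, 0.001, 0.001]
ft_force: [0.5, -0.3, -0.6]
finger_gap: 0.0003
time: 19.6
tcp_pos: [0.5435, 0.0149, 0.016]
ee_rot: [-0.028, 1.0, -0.005, 0.0]
ft_force: [0.9, -9.9, 3.7]
finger_gap: -0.0005
time: 19.98
tcp_pos: [0.5434, 0.0151, 0.0161]
ee_rot: [-0.026, 1.0, -0.008, -0.0]
ft_force: [2.2, -17.7, 5.9]
finger_gap: -0.0002
```

```bash
python3 -m handwheel '[0,-0.2,0,0, 0,-0.1,0,0, 0,0,-0.9,0, 0,0,-0.9,0, 0,-0.8,0,0]';python3 -m handwheel '[0,0,0,0]'
python3 - <<'E'
from m import *
s,q=meas();save(q,"w15")
E
```

```text
time: 20.6
tcp_pos: [0.5501, -0.0308, 0.1283]
ee_rot: [-0.037, 0.999, 0.003, 0.006]
ft_force: [1.4, -1.1, -0.5]
finger_gap: 0.0002
time: 20.72
tcp_pos: [0.5463, -0.0421, 0.1235]
ee_rot: [-0.028, 1.0, -0.001, 0.0]
ft_force: [-0.4, 0.1, -0.7]
finger_gap: 0.0001
lid rim 4063 (array([544.4, -22.9]), array([104.6,  97.6]), 3.5) z [0.0171 0.0209 0.0219]
-0.08 1149 0.021
-0.06 433 0.0209
-0.03 704 0.0208
0 1777 0.0208
stop 3296 (array([543.7,  30.3]), array([129.9,   9. ]), 2.8)
```

View pics/w15.png

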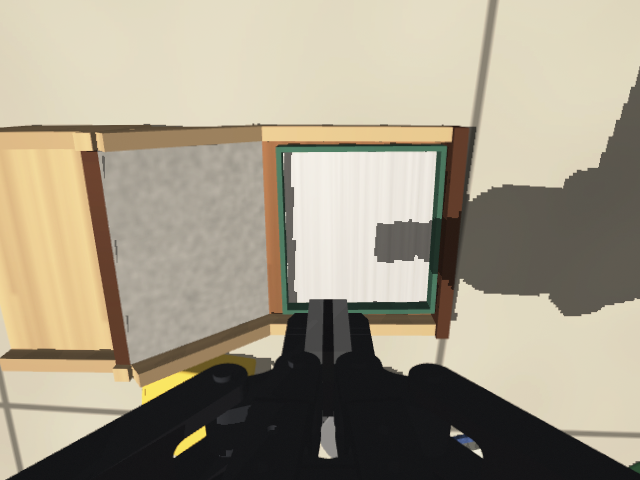

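```bash
python3 -m handwheel '[0.2,0.84,-0.4,0, 0.2,0.84,-0.4,0, 0.2,0.84,0,0, 0.2,0.84,0,0, 0.2,0.84,0,0]' -0.1; python3 -m handwheel '[0,0.84,0,0, 0,0.84,0,0, 0,0.84,0,0, 0,0,0,0, 0,0,0,0]'
python3 - <<'E'
from h import *
s=state();print(s["tcp_pos"],s["joint_positions"].round(2))
q=get_image("wrist");save(q,"w16")
for l in landmark_of(q,"eraser_center")[:4]: print(np.round(l["uv"],1),round(l["p"],2),bydepth(q,s,l["uv"]).round(4))
for l in outline_of(q,"eraser_center")[:4]:
    P=cloud(q,s,l["mask"]);z=np.percentile(P[:,2],80);print(rect(P[P[:,2]>z-.004]),z,q["image"][l["mask"]].mean(0).round())
E
```

```text
time: 21.4
tcp_pos: [0.4689, 0.2134, 0.171]
ee_rot: [-0.032, 0.999, 0.001, -0.001]
ft_force: [1.0, -0.2, -1.3]
finger_gap: 0.0469
time: 22.02
tcp_pos: [0.4603, 0.361, 0.1705]
ee_rot: [-0.032, 0.999, -0.001, -0.001]
ft_force: [0.7, 0.1, 0.7]
finger_gap: 0.0468
[0.46029375 0.36100637 0.17045801] [-0.44  0.61 -0.42  1.68  0.3   0.91  0.66]
[330.2  79.1] 0.98 [0.3695 0.3567 0.0209]
[479.  141.6] 0.93 [0.4023 0.4583 0.0207]
[326.5 212.4] 0.6 [0.4569 0.3597 0.0222]
[370.9 344.6] 0.58 [0.5593 0.4003 0.0216]
(array([459.2, 360.7]), array([52.4, 24.6]), 6.3) 0.022173470764180248 [122. 142. 181.]
(array([368.6, 355.3]), array([51.6, 24.6]), 7.7) 0.022279050322111728 [241. 217.  96.]
(array([404.1, 461.6]), array([24.7, 51.9]), 15.9) 0.022051199066366968 [157. 134.  55.]
(array([527.2, 400.1]), array([ 33.9, 128.7]), 88.7) 0.02210681134324589 [204. 175.  73.]
```

View pics/w16.png

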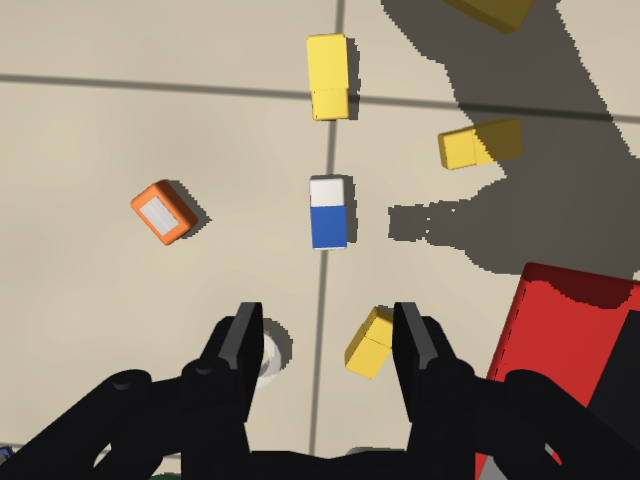

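```bash
python3 -m handwheel '[0.02,0,0.9,-0.4, 0,0,0.9,0, 0,0,0.8,0, 0,0,0.15,0, 0,0,0,0]'; python3 -m handwheel '[0,0,0,0, 0,0,0,0, 0,0,0,0, 0,0,0,0]' 1 35
```

```text
time: 22.8
tcp_pos: [0.4612, 0.3605, 0.007]
ee_rot: [-0.054, 0.999, 0.0, 0.0]
ft_force: [0.3, 0.6, -0.0]
finger_gap: 0.0473
time: 23.3
tcp_pos: [0.462, 0.3619, 0.0087]
ee_rot: [-0.054, 0.999, 0.001, 0.002]
ft_force: [-0.4, -0.3, 6.9]
finger_gap: 0.0235
```

```bash
python3 -m handwheel '[0,0,-0.4,0, 0,0,-0.9,0, 0,0,-0.9,0.4, -0.2,-0.8,0,0, -0.2,-0.8,0,0]'; python3 -m handwheel '[-0.2,-0.8,0,0, -0.2,-0.8,0,0, -0.16,-0.8,0,0, 0,-0.8,0,0, 0,-0.8,0,0]'; python3 -m handwheel '[0,-0.8,0,0, 0,-0.08,0,0, 0,0,0,0]'
python3 - <<'E'
from h import *
s=state();print(s["tcp_pos"],s["finger_gap"])
q=get_image("wrist");save(q,"w17")
E
```

```text
time: 23.92
tcp_pos: [0.491, 0.2659, 0.1401]
ee_rot: [-0.032, 1.0, 0.001, 0.002]
ft_force: [0.9, -1.0, -0.5]
finger_gap: 0.023
time: 24.55
tcp_pos: [0.5388, 0.0271, 0.139]
ee_rot: [-0.031, 1.0, -0.0, 0.001]
ft_force: [0.8, 1.1, -0.4]
finger_gap: 0.0227
time: 24.92
tcp_pos: [0.5419, -0.0238, 0.1388]
ee_rot: [-0.03, 1.0, 0.0, 0.0]
ft_force: [-0.1, -0.3, 0.3]
finger_gap: 0.023
[ 0.54185895 -0.02376593  0.1387919 ] 0.022965491077675326
```

View pics/w17.png

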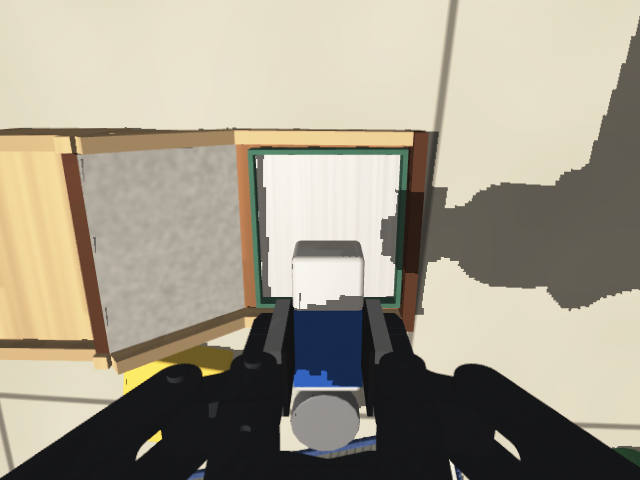

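```bash
python3 -m handwheel '[0,0,0.9,0, 0,0,0.7,0, 0,0,0.25,0, 0,0,0.07,0, 0,0,0,0]'; python3 -m handwheel '[0,0,0.05,0, 0,0,0,0]'
```

```text
time: 25.6
tcp_pos: [0.5429, -0.0232, 0.0242]
ee_rot: [-0.031, 1.0, 0.0, 0.001]
ft_force: [0.5, 0.3, 0.0]
finger_gap: 0.023
time: 25.85
tcp_pos: [0.5423, -0.0241, 0.0208]
ee_rot: [-0.03, 1.0, -0.0, 0.001]
ft_force: [-0.6, 1.2, 0.2]
finger_gap: 0.0227
```

```bash
python3 -m handwheel '[0,0,0.04,0, 0,0,0,0]'
```

```text
time: 26.1
tcp_pos: [0.542, -0.024, 0.0178]
ee_rot: [-0.031, 1.0, -0.0, 0.0]
ft_force: [-0.3, -1.0, -0.3]
finger_gap: 0.0233
```

```bash
python3 -m handwheel '[0,0,0.03,0, 0,0,0,0]'
```

```text
time: 26.35
tcp_pos: [0.542, -0.024, 0.0177]
ee_rot: [-0.031, 1.0, -0.001, 0.0]
ft_force: [-3.5, -0.2, 12.3]
finger_gap: 0.0229
```

```bash
python3 -m handwheel '[0,0,-0.03,0, 0,0,0,0]'; python3 -m handwheel '[0,0,0,0, 0,0,0,0, 0,0,-0.1,0, 0,0,-0.9,0, 0,0,-0.9,0]' 0.05; python3 -m handwheel '[0,-0.5,-0.3,0, 0,0,0,0, 0,0,0,0]'
python3 - <<'E'
from m import *
s,q=meas();save(q,"w18");print(s["tcp_pos"])
p=get_image("scene")
a=cv2.resize(p["image"][160:300,150:340,::-1],(760,560),interpolation=cv2.INTER_CUBIC);cv2.imwrite("pics/sc18z.png",a)
E
```

```text
time: 26.6
tcp_pos: [0.5419, -0.0239, 0.0177]
ee_rot: [-0.031, 1.0, 0.0, 0.0]
ft_force: [-0.6, -0.5, 3.2]
finger_gap: 0.0226
time: 27.22
tcp_pos: [0.5415, -0.0239, 0.1328]
ee_rot: [-0.031, 1.0, 0.0, -0.001]
ft_force: [1.2, -0.9, -0.4]
finger_gap: 0.0409
time: 27.6
tcp_pos: [0.543, -0.0534, 0.1493]
ee_rot: [-0.031, 1.0, 0.0, -0.001]
ft_force: [-0.1, 1.1, -0.4]
finger_gap: 0.0407
lid rim 3615 (array([589.4,  77.8]), array([354.1, 135.7]), 65.9) z [0.0168 0.0209 0.0219]
-0.08 888 0.0212
-0.06 619 0.0208
-0.03 596 0.0208
0 1502 0.0208
stop 2740 (array([543.6,  30.3]), array([130.2,   9.2]), 3.1)
[ 0.54303493 -0.05344812  0.14934179]
```

View pics/w18.png

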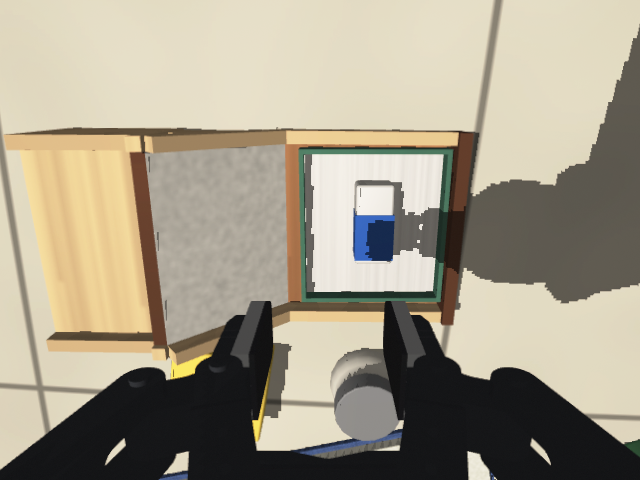

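View pics/sc18z.png

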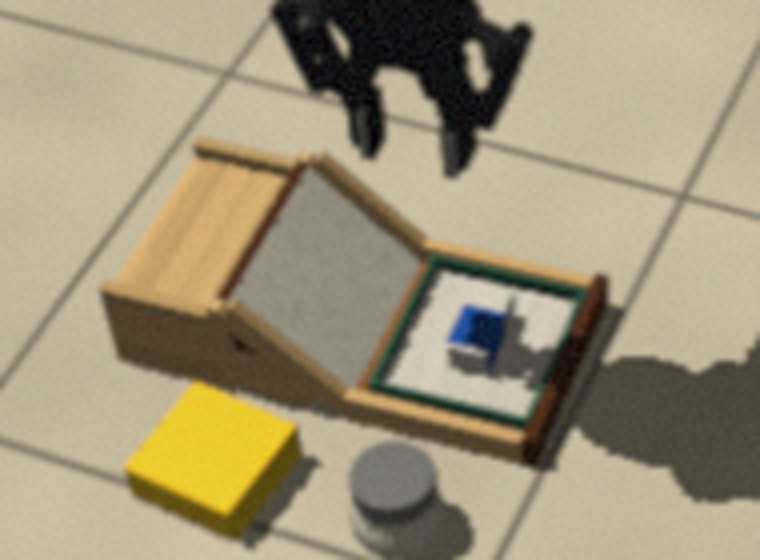

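Run:
```python
from h import *
s=state();q=get_image("wrist")
P=cloud(q,s,q["z_map"]>0);im=q["image"][q["z_map"]>0].astype(int)
g=(im[:,1]>im[:,0]*1.2)&(im[:,1]>im[:,2]*1.05)&(abs(P[:,2]-.021)<.004)&(P[:,1]<.05)&(P[:,1]>-.09)&(P[:,0]<.605)
print(rect(P[g]))
b=cv2.boxPoints(cv2.minAreaRect(P[g][:,:2].astype(np.float32)*1e3));print(b.round(1))
for r in (165,220,280):
  for c in range(430,466,3):
    X=bydepth(q,s,(c,r))*1e3;print(r,c,q["image"][r,c],X.round(1))
cv2.imwrite("pics/z19.png",cv2.resize(q["image"][130:330,400:500,::-1],(300,600),interpolation=cv2.INTER_NEAREST))
```

```text
(array([544.3, -23.5]), array([104.8,  96.3]), 3.3)
[[489.2  21.5]
 [494.8 -74.6]
 [599.5 -68.5]
 [593.9  27.6]]
165 430 [234 229 221] [501.3  11.6  10. ]
165 433 [241 236 228] [501.2  13.6   9.7]
165 436 [237 232 223] [500.9  15.2  11.3]
165 439 [231 226 218] [500.6  16.9  12.3]
165 442 [49 76 61] [500.4  18.7  12.7]
165 445 [52 82 66] [499.7  19.2  18. ]
165 448 [ 77 120  96] [499.1  19.9  22.1]
165 451 [48 44 34] [499.7  23.7  15.6]
165 454 [60 39 28] [499.   24.1  20.5]
165 457 [100  62  44] [498.4  24.8  24.6]
165 460 [100  62  44] [498.2  26.3  25.8]
165 463 [99 62 43] [498.1  28.4  25. ]
220 430 [104 100  95] [537.9  16.2  11. ]
220 433 [98 95 91] [538.3  18.8   8.9]
220 436 [100  96  92] [538.   20.7   9.6]
220 439 [29 44 37] [536.4  21.   15.4]
220 442 [33 51 41] [534.8  21.3  21.3]
220 445 [32 49 40] [535.   23.7  19.8]
220 448 [34 22 16] [535.2  26.   18.6]
220 451 [41 26 20] [533.4  25.9  25.4]
220 454 [41 26 20] [533.2  27.7  25.9]
220 457 [42 27 21] [533.1  29.6  25.8]
220 460 [41 26 19] [533.3  32.1  24.3]
220 463 [48 41 34] [532.9  33.6  25.4]
280 430 [232 226 218] [581.6  22.2  10.4]
280 433 [49 77 63] [580.8  23.9  11.9]
280 436 [60 94 76] [577.2  23.4  20.7]
280 439 [ 80 125 100] [576.4  25.   22.2]
280 442 [40 25 20] [577.6  28.1  18.9]
280 445 [91 56 40] [574.6  27.8  26.1]
280 448 [100  62  43] [574.9  30.2  25. ]
280 451 [100  62  43] [574.5  31.9  25.8]
280 454 [99 62 43] [573.8  33.5  27.1]
280 457 [86 76 65] [583.6  44.1   2.4]
280 460 [148 140 124] [584.   46.7   1.2]
280 463 [230 223 199] [583.5  48.6   2.1]
```

View pics/z19.png

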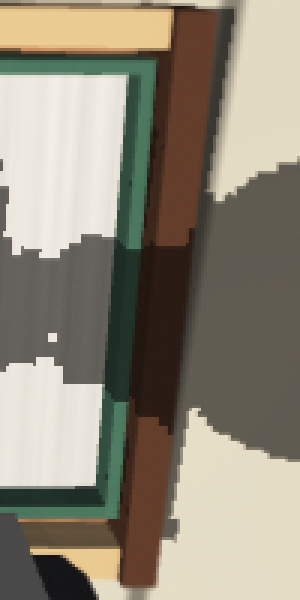

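```bash
python3 -m handwheel '[-0.05,-0.46,0,0, 0,0,0,0, 0,0,0.8,0, 0,0,0.8,0, 0,0,0.4,0]' 1; python3 -m handwheel '[0,0,0.14,0, 0,0,0,0, 0,0,0,0]'
```

```text
time: 28.38
tcp_pos: [0.5464, -0.0793, 0.0269]
ee_rot: [-0.031, 1.0, 0.001, -0.002]
ft_force: [0.8, -0.5, 0.5]
finger_gap: 0.0
time: 28.75
tcp_pos: [0.5493, -0.0809, 0.0225]
ee_rot: [-0.031, 1.0, 0.0, 0.001]
ft_force: [0.0, 0.0, -0.5]
finger_gap: 0.0001
```

```bash
python3 -m handwheel '[0,0,0.09,0, 0,0,0,0]'; python3 -m handwheel '[0,0.05,0,0, 0,0,0,0]';  python3 -m handwheel '[0,0.05,0,0, 0,0,0,0]'
```

```text
time: 29.0
tcp_pos: [0.5483, -0.0814, 0.016]
ee_rot: [-0.03, 1.0, -0.0, 0.0]
ft_force: [0.5, -1.0, -0.7]
finger_gap: -0.0003
time: 29.25
tcp_pos: [0.5483, -0.0778, 0.016]
ee_rot: [-0.031, 1.0, 0.0, 0.0]
ft_force: [-0.0, 0.6, 0.3]
finger_gap: 0.0003
time: 29.5
tcp_pos: [0.5476, -0.0763, 0.016]
ee_rot: [-0.03, 1.0, -0.001, -0.0]
ft_force: [-0.5, -3.4, 1.8]
finger_gap: 0.0001
```

```bash
python3 -m handwheel '[0,0.05,0,0, 0,0,0,0]'; python3 -m handwheel '[0,-0.06,0,0, 0,-0.06,0,0, 0,0,0,0]'; python3 -m handwheel '[0,0,-0.8,0, 0,0,-0.8,0, 0,0,-0.6,0, 0,0,0,0, 0,0,0,0]'
python3 - <<'E'
from h import *
s=state();q=get_image("wrist");save(q,"w20")
P=cloud(q,s,q["z_map"]>0);im=q["image"][q["z_map"]>0].astype(int)
g=(im[:,1]>im[:,0]*1.2)&(im[:,1]>im[:,2]*1.05)&(abs(P[:,2]-.021)<.004)&(P[:,1]<.05)&(P[:,1]>-.09)&(P[:,0]<.605)
print(s["tcp_pos"],rect(P[g]),np.median(P[g][:,2]))
p=get_image("scene");save(p,"sc20")
E
```

```text
time: 29.75
tcp_pos: [0.5472, -0.076, 0.016]
ee_rot: [-0.029, 1.0, -0.002, -0.001]
ft_force: [-0.8, -6.6, 1.4]
finger_gap: 0.0002
time: 30.12
tcp_pos: [0.5485, -0.0787, 0.0159]
ee_rot: [-0.031, 1.0, 0.001, 0.0]
ft_force: [0.4, -0.0, 0.6]
finger_gap: 0.0001
time: 30.75
tcp_pos: [0.5475, -0.0791, 0.1472]
ee_rot: [-0.031, 1.0, 0.0, -0.001]
ft_force: [-0.3, 0.7, 0.5]
finger_gap: -0.0003
[ 0.54753628 -0.07911155  0.14715848] (array([543.9, -21.7]), array([104.7,  96.5]), 3.0) 0.020994874302952132
```

View pics/w20.png

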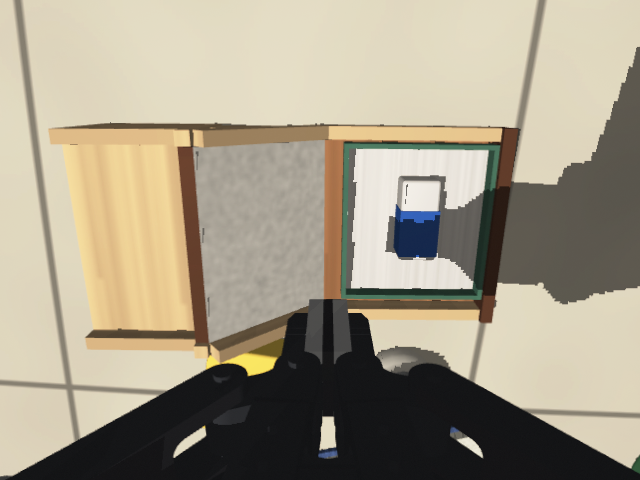

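View pics/sc20.png

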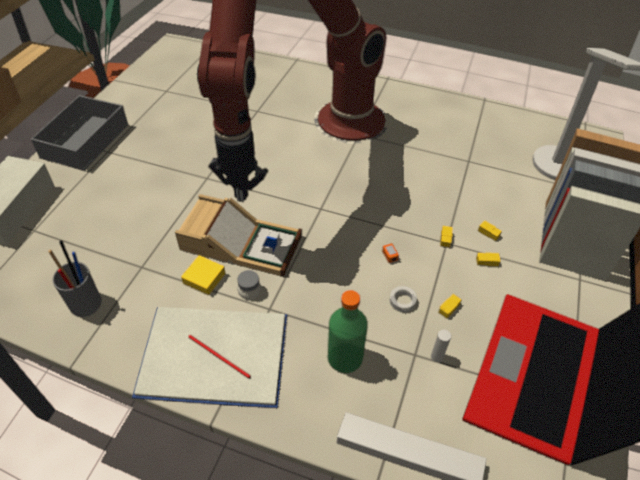

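```bash
python3 -c "
from workcell import robot;print(robot.hand_in())"
```

```text
the job is handed in; nothing more can be done
None
```

The job is done and handed in at about 31 s of the 72 s allowed. No verdict came back.

- **Flip:** The moves could not tilt the tool, so I pressed the shut fingertips against the lid's rear rim and lifted it by friction. I stood it up at the crest bar and pushed it over, and it landed on the slope hollow side up.
- **Sliding home:** I drew the lid down from inside its front rim in two goes. After the eraser was in, the lid still measured about 1.5 mm short of the stop, so I nudged it from behind the rear rim with about 7 N.
- **Eraser:** The white eraser with the blue sleeve lies flat near the middle of the lid. The yellow look-alikes were not touched.

**Last checks**
- The lid's front edge measures y ≈ 26.3 mm against about 26 mm for the stop face, which is contact within the measuring error.
- Its yaw is 3.0°, against 2.8 to 3.1° for the stop.
- Its rim stands at a uniform height of about 21 mm by the camera; it should be 20 mm. The 1 mm matches the camera's usual offset, so the lid reads as flat.
- In the last scene picture the bystanders stand where they began, and the gripper is clear of everything at 147 mm height.

The highest wrist force I saw was about 20 N. No check failed at the end.

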